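# Fit the divider comb and latch the reader's shutter gate

## Task

Lower the blue divider comb into the sample reader so that all five vanes drop into their slots and it sits fully down, then push the amber shutter gate shut over it by its black tab until the red spring catch snaps up behind the gate's steel pin. Leave the other things on the bench where they stand.

Things in the scene. Friction and masses are not known exactly. Their poses are not given: they have to be found in the camera images.
- reader: Sample reader: fixed cream housing, deck 60 mm high. Origin on the bench under the well's centre; axes as well. Deck spans x -130 to 115, y -185 to 85 mm. Teal rails along y at x = -84 and 84 mm (10 mm wide, tops 34 mm above the deck, y -178 to 62); teal end wall between them at y 52 to 62, 44 mm above the deck. The gate rides on the rails and clears a fully seated comb by 8 mm, not a raised one.
- well (a point): Centre of the grey five-slot block, at its top face, level with the deck (60 mm above the bench). x along the row of slots, y the way the gate closes, z up; yaw differs each time. Slots at x = -48, -24, 0, 24, 48 mm, each 9 mm wide in x, 44 mm long in y, 30 mm deep, edges bevelled 3 mm.
- comb_center (a point): Middle, half-way up, of the loose blue comb: 118 (x) x 38 (y) x 54 mm high, about 120 g, standing on its vanes. Vanes at x = -48, -24, 0, 24, 48 mm, 5 mm thick, 38 mm long in y, 28 mm deep, under a web 30 mm wide, 6 mm thick. On top the grip rib, 118 long, 14 wide (y), from 7 to 27 mm above this point. Same either way round. Fully seated, this point is 1 mm below well.
- gate (a joint): Travel (m) of the amber gate along +y of well: 0 open, 0.110 end stop, caught from 0.107 on. Starts at 0 to 0.02, stays where left, about 3.5 N friction; the catch adds up to about 6 N between 0.085 and 0.107. Plate 178 (x) x 110 (y) x 6 mm, leading edge at y = -60 mm of well when open.
- gate_push (a point): Middle of the push face of the gate's black upright tab, the face towards -y of well; push it to +y. Tab 80 mm wide (x), 8 thick, 40 high: this point is 20 mm below its top and 20 mm above the plate, which goes on 6 mm behind the face. At gate = 0 it lies at x 0, y -164, z +60 mm from well. Axes as well.
- catch (a joint): How far the red spring catch is pressed down (m): 0 up, at rest and when the gate is caught; limit 0.012; about 0.008 while the gate's pin rides over it.
- catch_top (a point): Top of the red catch on the reader's +x side, outside the rail, at x 101, y -16, z +40 mm from well. Its ramp faces the open gate; a steel pin (10 mm thick, out 24 mm from the plate's +x edge) runs over it and ends behind its upright back face. Only the pin need touch it.
- bottle: White plastic bottle, 72 mm across, 160 mm high, loose bystander; origin under its middle.
- jar: Amber jar with black cap, 60 mm across, 75 mm high, loose bystander; origin under its middle.
- scale: Grey pocket scale with steel pan, 150 x 100 x 22 mm, loose bystander; origin under its middle.
- rack: Grey cuvette rack with three clear cuvettes, 100 x 35 x 49 mm, loose bystander; origin under its middle.
- adapter: Black power adapter, 110 x 55 x 32 mm, loose bystander; origin under its middle.
- tissues: Blue tissue box, 200 x 110 x 70 mm, loose bystander; origin under its middle.
Things that resemble listed ones, but are neither listed nor needed, are in the scene too. There is more than one size of the part that bears comb_center; the job needs the largest.

How it is judged:
By the outcome, as a careful person would: the job done as asked, in the order asked, and still so for the second after the job is handed in, with the robot touching nothing.
It also fails if it takes over 54 s, if anything falls off the work surface, if the arm or the gripper's body presses on something with over 40 N, if the wrist force passes 120 N, or if a joint passes its speed limit or range.

## Robot

A 7-joint arm with a two-finger parallel gripper is mounted at the origin on the work surface. World frame = base frame: x ahead of the robot, y to its left, z up, the work surface at z = 0. Lengths are in m, angles in rad, forces in N, time in s.
With the tool pointing down it reaches from about 0.35 to 0.9 m from the base axis. Payload 8.1 kg.
Tool frame: the origin (TCP) lies on the centre line of the jaws, within the pads' length; the fingertips stand 17 mm ahead of it and the grasp point (between the pads) lies 2 mm behind it; z points along the fingers, y is the direction in which the jaws open and shut (so a half turn about z gives the same grasp; the last joint's range is limited). The gripper opens to 92 mm and grips with 3 to 60 N. Pads are 19 mm wide; open, the fingers measure 130 mm over their backs; the gripper's body (75 mm by 190 mm) begins 47 mm behind the grasp point.
Start: joints at [1.02, 0.434, 0.025, 1.573, -0.012, 1.134, -0.075], TCP at [0.271, -0.563, 0.244] pointing down, gripper open.
Joint ranges: [-2.62, 2.62], [-0.44, 2.09], [-1.27, 1.32], [0.08, 2.57], [-1.32, 4.46], [0.12, 2], [-2.74, 2.74]. Speed limits (rad/s): [2.22, 2.22, 3.01, 3.01, 3.14, 3.14, 3.14].

## Interface

Orientations are given as a rotation vector (axis times angle).
In Python, from cell import arm gives the robot as it stands.
- The arm moves only by the shell command python3 -m creep 'ROWS' [FORCE]. ROWS is JSON, a list that holds one entry, the list of rows, each a list of 7 numbers: the shift along the world's x, y, z in cm, then the turn, a rotation vector about the world's x, y, z in degrees, then the opening, from -1 (shut) to 1 (fully open), so that 0 is half open. In form: [[[tx, ty, tz, ax, ay, az, jaw], ...]]. A call has 1 to 5 rows; each row is the pose to reach, as a shift and turn from the pose commanded when the call began; what a row does not reach only later rows make up. A row lasts 1/10 s, in which the tool goes at most 50 mm and 8.59 degrees, less where a joint would pass 70% of its speed; a pose out of reach is approached as far as the arm can. A call with a gripper value outside its range is refused whole. The fingers move at their own pace and stop on an object; FORCE is the grip in N (left out, the last holds). Time passes only in rows, so rows that repeat a pose let the fingers close. It gives the time, the measured TCP pose, the force and the opening at its end, in the units of the state.
- arm.observe(): the state, without advancing time (a new reading comes with each control period).
- arm.get_image(name): name is "scene" or "top" or "wrist"; returns the picture (420x560x3 uint8, red, green, blue); there is no depth.
- arm.camera_model(name): a dict with "vfov" (degrees; the focal length in pixels is half the picture's height over the tangent of half this angle, whatever the lens; pixels are square), "cx", "cy" (the principal point, pixels), "cam_to_world" (4x4, takes a point from camera to world coordinates); the wrist camera has in their place "T_tool_cam" (4x4, takes a point from camera to tool coordinates, whose origin is the TCP and whose axes are the flange's). Camera axes: x right, y down, z forward; pixel columns grow to the right and rows downward; lengths in m; the calibration is good to about 2 mm. A picture is of the moment at which its call begins: read the wrist's pose just before it. camera_model takes no time and is no camera call.
- arm.sign_off(): hands the job in, once; it reports no verdict.
The state is a dict: "clock": time; "joints": joint angles; "dq": joint speeds; "joint_efforts": joint torques, N m; "position": TCP position; "ee_rot": TCP orientation; "force": force on the tool from outside, world axes, zero at the start; "ft_torque": the same for the moment, N m; "width": opening from 0.0 (shut) to 1.0 (fully open).
Only numpy, scipy, OpenCV 4.12 (cv2) and the standard library are available. Lean on these libraries where they do the work, as an engineer would, in place of code of your own. Each camera call takes 0.05 s, during which the arm holds its last target.

## Working session

There is one attempt and no reset: what is moved stays moved. The work goes in short steps, Python scripts to look and compute and a shell command to move; the robot and the scene stay as the last step left them, time stands still between calls to the robot, and variables do not carry over. Pictures are saved under pics/ and viewed, and the job is handed in when it is done.

```bash
ls; mkdir -p pics
python3 - <<'E'
from cell import arm
import cv2,numpy as np
s=arm.observe();print(s)
for n in ["scene","top","wrist"]:
    print(n,arm.camera_model(n))
    im=arm.get_image(n);cv2.imwrite(f"pics/a_{n}.png",im[:,:,::-1])
E
```

```text
pics
{'clock': 0.0, 'joints': array([ 1.02038908,  0.43520416,  0.0249517 ,  1.57410129, -0.01155477,
        1.13399831, -0.07510272]), 'dq': array([-0.00058441,  0.00039328,  0.00149009,  0.00145682,  0.00223181,
       -0.00026274,  0.00019894]), 'joint_efforts': array([ 1.03623090e-03, -6.67848158e+01,  9.86110680e-01, -3.14470911e+01,
       -6.03797031e-02,  4.28106403e-02,  2.70364071e-04]), 'position': array([ 0.27035591, -0.56295961,  0.24295479]), 'ee_rot': array([-3.06174130e+00, -6.97170480e-01,  8.08968102e-04]), 'force': array([-0.34657377, -0.05576908,  0.16429373]), 'ft_torque': array([ 0.01850503, -0.01611421, -0.00070069]), 'width': 1.0005421071356553}
scene {'vfov': 54.0304757200613, 'cx': 280.0075903812105, 'cy': 211.05775743880167, 'cam_to_world': array([[-0.16496003,  0.66812001, -0.72553694,  1.4728686 ],
       [ 0.98618623,  0.10054577, -0.13163309,  0.19716221],
       [-0.01499703, -0.73722873, -0.67547678,  0.91697921],
       [ 0.        ,  0.        ,  0.        ,  1.        ]])}
top {'vfov': 54.69484477152609, 'cx': 287.73298982658713, 'cy': 208.69394423675837, 'cam_to_world': array([[ 0.00590621, -0.9829132 ,  0.1839749 ,  0.43340275],
       [-0.999766  , -0.00197546,  0.02154162,  0.00650788],
       [-0.02081011, -0.18405908, -0.98269486,  1.23587841],
       [ 0.        ,  0.        ,  0.        ,  1.        ]])}
wrist {'vfov': 59.743377547853385, 'cx': 275.7817521249695, 'cy': 207.94380231761508, 'T_tool_cam': array([[-6.05917903e-04, -9.64501571e-01, -2.64076416e-01,
         7.09415829e-02],
       [ 9.99999198e-01, -2.90821339e-04, -1.23229399e-03,
         2.36954826e-04],
       [ 1.11175043e-03, -2.64076951e-01,  9.64500974e-01,
        -1.40118360e-01],
       [ 0.00000000e+00,  0.00000000e+00,  0.00000000e+00,
         1.00000000e+00]])}
```

View pics/a_scene.png

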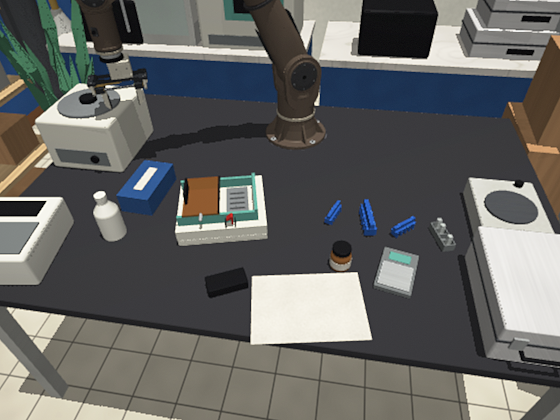

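View pics/a_top.png

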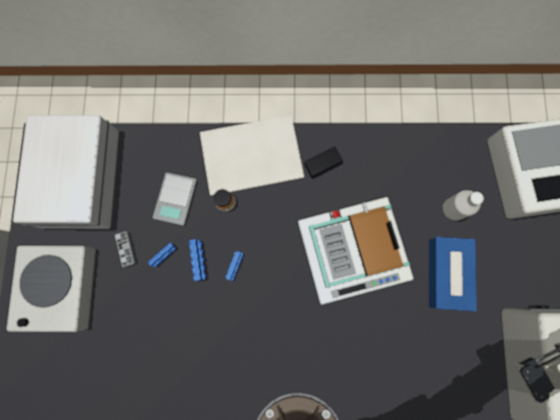

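View pics/a_wrist.png

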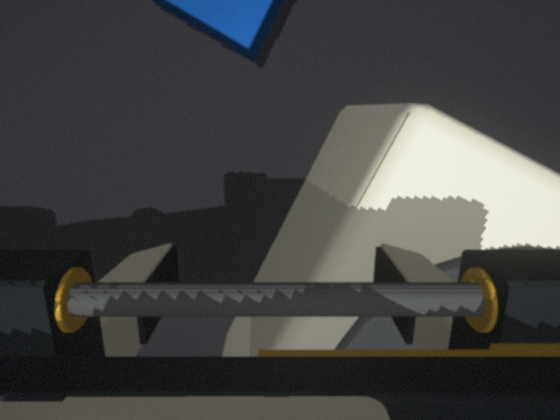

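```bash
cat > h.py <<'E'
import numpy as np,cv2
from cell import arm
from scipy.spatial.transform import Rotation as R
def cam(n,T=None):
    m=arm.camera_model(n);f=210/np.tan(np.radians(m['vfov']/2))
    if T is None and 'cam_to_world' in m: T=m['cam_to_world']
    return f,m['cx'],m['cy'],T
def wristT(s=None):
    s=s or arm.observe();P=np.eye(4);P[:3,:3]=R.from_rotvec(s['ee_rot']).as_matrix();P[:3,3]=s['position']
    return P@arm.camera_model('wrist')['T_tool_cam']
def ray(n,uv,z,T=None):
    f,cx,cy,T=cam(n,T);uv=np.atleast_2d(np.asarray(uv,float))
    d=np.c_[(uv[:,0]-cx)/f,(uv[:,1]-cy)/f,np.ones(len(uv))]@T[:3,:3].T
    return T[:3,3]+d*((z-T[2,3])/d[:,2])[:,None]
def proj(n,P,T=None):
    f,cx,cy,T=cam(n,T);p=(np.atleast_2d(P)-T[:3,3])@T[:3,:3]
    return np.c_[cx+f*p[:,0]/p[:,2],cy+f*p[:,1]/p[:,2]]
E
python3 - <<'E'
import cv2,numpy as np
from h import *
im=cv2.imread('pics/a_top.png')
a=im[185:310,290:420];b=im[220:300,100:260]
cv2.imwrite('pics/c1.png',cv2.resize(a,None,fx=4.6,fy=4.6,interpolation=cv2.INTER_CUBIC))
cv2.imwrite('pics/c2.png',cv2.resize(b,None,fx=5,fy=5,interpolation=cv2.INTER_CUBIC))
s=cv2.imread('pics/a_scene.png')[165:250,165:280]
cv2.imwrite('pics/c3.png',cv2.resize(s,None,fx=6,fy=6,interpolation=cv2.INTER_CUBIC))
h=cv2.cvtColor(im,cv2.COLOR_BGR2HSV)
m=((h[...,0]>100)&(h[...,0]<125)&(h[...,1]>130)&(h[...,2]>60)).astype(np.uint8)
c,_=cv2.findContours(m,0,2)
for k in c:
    if cv2.contourArea(k)>40:
        r=cv2.minAreaRect(k);bp=ray('top',cv2.boxPoints(r),0.03)
        print(r,ray('top',r[0],0.04)[0].round(3),np.linalg.norm(bp[1]-bp[0]).round(3),np.linalg.norm(bp[2]-bp[1]).round(3))
E
```

```text
((234.03424072265625, 265.5753479003906), (8.89512825012207, 29.37732696533203), 20.556045532226562) [0.488 0.189 0.04 ] 0.086 0.027
((161.81417846679688, 255.28759765625), (9.595353126525879, 30.761571884155273), 48.8140754699707) [0.517 0.404 0.04 ] 0.089 0.03
((197.4154052734375, 259.3231201171875), (41.67566680908203, 13.395750999450684), 82.87498474121094) [0.505 0.298 0.04 ] 0.04 0.124
((452.0, 273.5), (73.0, 46.0), 90.0) [ 0.468 -0.443  0.04 ] 0.135 0.21
```

View pics/c1.png

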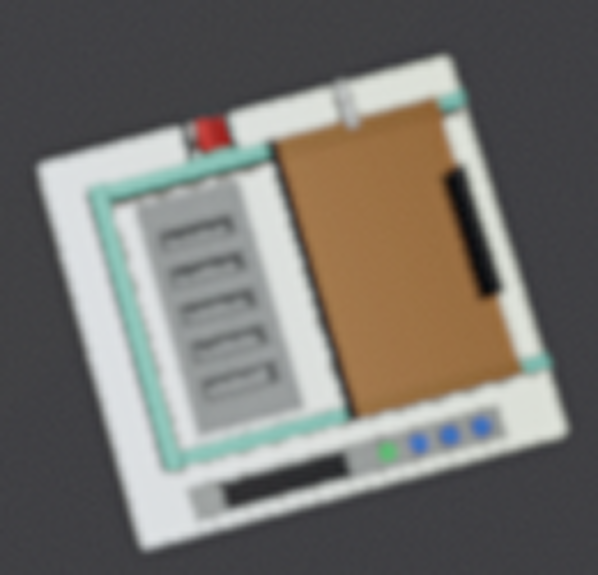

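View pics/c2.png

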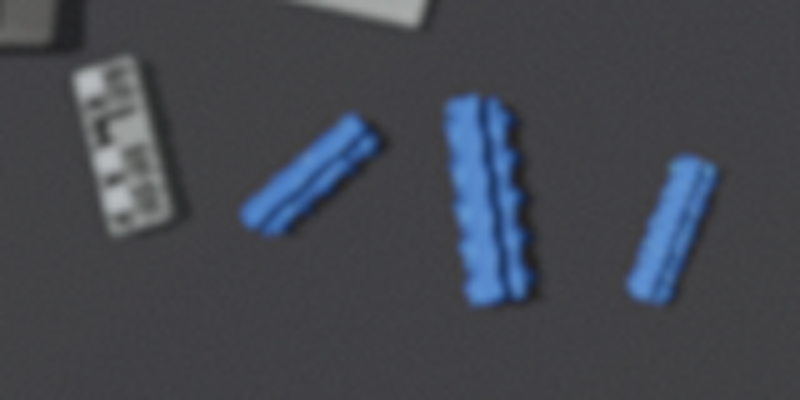

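View pics/c3.png

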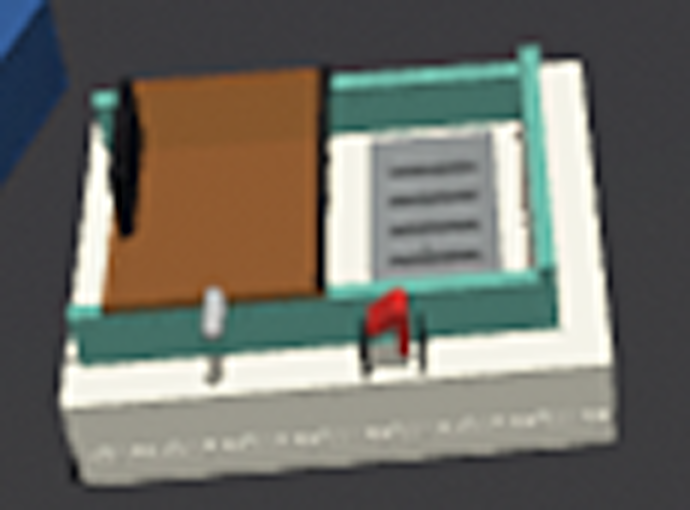

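Candidates for the comb, in top-view pixels, are (162,255) at about 89 mm, (234,266) at about 86 mm and (197,259) at about 124 x 40 mm. The crop shows the one at (197,259) is the largest, with five vane pairs along its edge, so I choose that one. The reader's slots are around (337,251). The red catch is at (335,214), the gate's black tab is at (392,235), and gate closing goes left in the image (world +y).

```bash
python3 - <<'E'
from h import *
s=arm.observe();M=R.from_rotvec(s['ee_rot']).as_matrix();print(M.round(3))
c=np.array([[198,232],[208,266],[219,303],[229,342],[240,382]])/4.6+[289.9,184.9]
p=ray('top',c,0.060);print(p.round(4)); d=p[0]-p[4];print(np.degrees(np.arctan2(d[1],d[0])))
c=np.array([[485,100],[515,295]])/5+[99.9,219.9]
p=ray('top',c,0.05);d=p[0]-p[1];print(p,np.degrees(np.arctan2(d[1],d[0])))
E
python3 -m creep '[[[0,0,5,0,0,0,1],[0,2,9,0,0,5,1],[2,7,11,0,0,10,1],[4,12,11,0,0,15,1],[6,17,11,0,0,20,1]]]'
```

```text
[[ 0.901  0.433 -0.001]
 [ 0.433 -0.901  0.001]
 [-0.    -0.001 -1.   ]]
[[ 0.5751 -0.0995  0.06  ]
 [ 0.5536 -0.1055  0.06  ]
 [ 0.5304 -0.112   0.06  ]
 [ 0.5061 -0.1178  0.06  ]
 [ 0.4814 -0.1242  0.06  ]]
14.772426051875874
[[0.56142587 0.29938493 0.05      ]
 [0.44841991 0.27660453 0.05      ]] 11.397273627882987
clock: 0.65
position: [0.3256, -0.4057, 0.3544]
ee_rot: [2.892, 1.222, 0.001]
force: [1.4, 0.4, -0.3]
width: 1.003
```

```bash
python3 -m creep '[[[1,5,0,0,0,-8,1],[2,10,0,0,0,-16,1],[3,15,0,0,0,-24,1],[4,20,0,0,0,-32,1],[5,25,0,0,0,-35,1]]]'
python3 -m creep '[[[1,5,0,0,0,0,1],[2,10,0,0,0,0,1],[3,15,0,0,0,0,1],[4,20,0,0,0,0,1],[5,25,0,0,0,0,1]]]'
python3 -m creep '[[[1,5,-3,0,0,0,1],[2,10,-6,0,0,0,1],[3,15,-8,0,0,0,1],[3,17,-9,0,0,0,1],[3,17,-9,0,0,0,1]]]'
python3 - <<'E'
from h import *
s=arm.observe();print(s['position'],s['joints'].round(2),np.degrees(np.arctan2(*(R.from_rotvec(s['ee_rot']).as_matrix()[[1,0],0]))))
np.save('w1.npy',wristT(s));cv2.imwrite('pics/w1.png',arm.get_image('wrist')[:,:,::-1])
E
```

```text
clock: 1.15
position: [0.371, -0.1756, 0.3536]
ee_rot: [3.128, 0.282, -0.0]
force: [0.4, 1.0, 0.8]
width: 0.998
clock: 1.65
position: [0.4201, 0.0702, 0.3538]
ee_rot: [3.128, 0.291, 0.001]
force: [1.1, 0.2, 0.9]
width: 1.001
clock: 2.15
position: [0.4482, 0.2435, 0.261]
ee_rot: [-3.125, -0.303, 0.007]
force: [-0.4, -0.2, 0.1]
width: 0.998
[0.44820006 0.2434948  0.26104271] [-0.07  0.31 -0.67  1.78  0.21  1.13 -2.19] 11.069549021430117
```

View pics/w1.png

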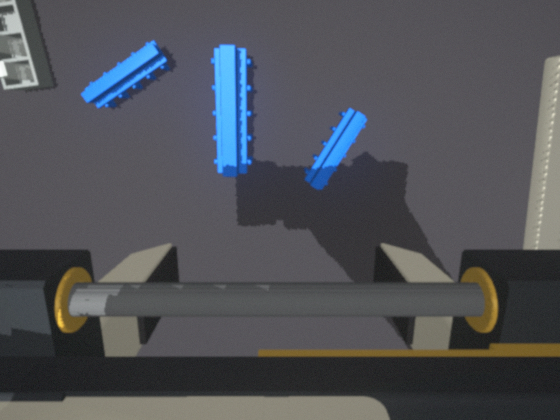

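The picture shows the large comb at (232,110), with its bright rib top face on the left. The two small ones are at (125,75) and (337,148).

Run:
```python
from h import *
im=cv2.imread('pics/w1.png')[35:185,195:270]
cv2.imwrite('pics/w1c.png',cv2.resize(im,None,fx=4,fy=4,interpolation=cv2.INTER_CUBIC))
for r in (20,40,75,110,130): print(r+35,[(195+i,*im[r,i]) for i in range(14,60,2)])
```

```text
55 [(209, np.uint8(102), np.uint8(86), np.uint8(85)), (211, np.uint8(105), np.uint8(88), np.uint8(88)), (213, np.uint8(166), np.uint8(106), np.uint8(84)), (215, np.uint8(254), np.uint8(183), np.uint8(88)), (217, np.uint8(255), np.uint8(197), np.uint8(96)), (219, np.uint8(253), np.uint8(172), np.uint8(79)), (221, np.uint8(255), np.uint8(196), np.uint8(98)), (223, np.uint8(255), np.uint8(196), np.uint8(94)), (225, np.uint8(255), np.uint8(195), np.uint8(93)), (227, np.uint8(255), np.uint8(196), np.uint8(96)), (229, np.uint8(255), np.uint8(196), np.uint8(97)), (231, np.uint8(255), np.uint8(197), np.uint8(97)), (233, np.uint8(255), np.uint8(190), np.uint8(94)), (235, np.uint8(202), np.uint8(103), np.uint8(44)), (237, np.uint8(154), np.uint8(82), np.uint8(34)), (239, np.uint8(219), np.uint8(120), np.uint8(53)), (241, np.uint8(255), np.uint8(193), np.uint8(97)), (243, np.uint8(255), np.uint8(201), np.uint8(101)), (245, np.uint8(248), np.uint8(153), np.uint8(70)), (247, np.uint8(111), np.uint8(75), np.uint8(67)), (249, np.uint8(90), np.uint8(72), np.uint8(72)), (251, np.uint8(100), np.uint8(
[... 4031 characters left out ...]
27, np.uint8(203), np.uint8(104), np.uint8(37)), (229, np.uint8(232), np.uint8(127), np.uint8(52)), (231, np.uint8(242), np.uint8(139), np.uint8(57)), (233, np.uint8(246), np.uint8(145), np.uint8(61)), (235, np.uint8(251), np.uint8(159), np.uint8(66)), (237, np.uint8(151), np.uint8(78), np.uint8(34)), (239, np.uint8(161), np.uint8(81), np.uint8(32)), (241, np.uint8(178), np.uint8(91), np.uint8(37)), (243, np.uint8(180), np.uint8(92), np.uint8(37)), (245, np.uint8(174), np.uint8(89), np.uint8(36)), (247, np.uint8(119), np.uint8(68), np.uint8(47)), (249, np.uint8(109), np.uint8(69), np.uint8(55)), (251, np.uint8(82), np.uint8(61), np.uint8(54)), (253, np.uint8(76), np.uint8(61), np.uint8(59))]
```

View pics/w1c.png

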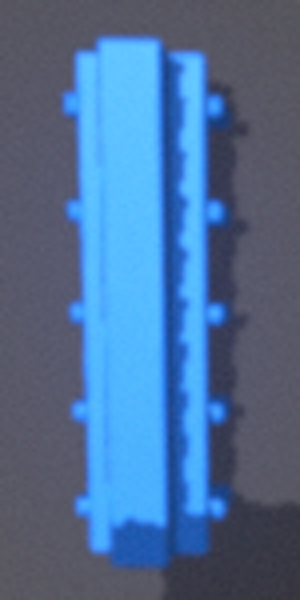

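Run:
```python
from h import *
T=np.load('w1.npy');o=np.array([195,35])-.4
rib=np.array([[99,39],[162,39],[167,560],[112,562]])/4+o
p=ray('wrist',rib,.054,T);print(p.round(4),p.mean(0).round(4))
a=(p[0]+p[1]-p[2]-p[3]);print('yaw',np.degrees(np.arctan2(a[1],a[0])),np.linalg.norm(a)/2)
L=np.array([[70,102],[74,212],[77,313],[80,411],[83,506]])/4+o
Rr=np.array([[216,106],[217,212],[217,314],[217,411],[217,506]])/4+o
l=ray('wrist',L,.026,T);r=ray('wrist',Rr,.026,T);m=(l+r)/2
a=m[0]-m[4];print(m.round(4),m.mean(0).round(4),'yaw',np.degrees(np.arctan2(a[1],a[0])),np.linalg.norm(a))
```

```text
[[0.56   0.3164 0.054 ]
 [0.5627 0.3029 0.054 ]
 [0.4488 0.283  0.054 ]
 [0.4458 0.2959 0.054 ]] [0.5043 0.2996 0.054 ]
yaw 10.061920841587249 0.11578470581305057
[[0.5512 0.3088 0.026 ]
 [0.527  0.3043 0.026 ]
 [0.5034 0.3001 0.026 ]
 [0.4799 0.2959 0.026 ]
 [0.4562 0.2917 0.026 ]] [0.5036 0.3001 0.026 ] yaw 10.189197056480687 0.09644604104031633
```

```bash
python3 -m creep '[[[2.8,2.8,-5,0,0,-1,0.1],[5.6,5.6,-10,0,0,-1,0.1],[5.6,5.6,-14,0,0,-1,0.1],[5.6,5.6,-16,0,0,-1,0.1],[5.6,5.6,-16,0,0,-1,0.1]]]'
python3 - <<'E'
from h import *
s=arm.observe();print(s['position'],np.degrees(np.arctan2(*(R.from_rotvec(s['ee_rot']).as_matrix()[[1,0],0]))))
E
```

```text
clock: 2.7
position: [0.5048, 0.2913, 0.0995]
ee_rot: [3.126, 0.262, -0.011]
force: [0.2, -1.2, -0.4]
width: 0.614
[0.50475415 0.29129805 0.09951191] 9.596347770445922
```

```bash
python3 -m creep '[[[0,0,0,0,0,0,0.1],[0,0,0,0,0,0,0.1]]]'
python3 - <<'E'
from h import *
s=arm.observe();print(s['position'],np.degrees(np.arctan2(*(R.from_rotvec(s['ee_rot']).as_matrix()[[1,0],0]))),s['ee_rot'],s['dq'])
E
```

```text
clock: 2.9
position: [0.5075, 0.2944, 0.1062]
ee_rot: [-3.129, -0.263, -0.005]
force: [-0.3, 0.3, 0.2]
width: 0.55
[0.50745461 0.2943832  0.1061879 ] 9.603932985487235 [-3.12942145 -0.26289523 -0.00484404] [-0.00232651 -0.00976518 -0.00350803 -0.00080243  0.0039895  -0.00685287
 -0.00547115]
```

```bash
python3 -m creep '[[[-0.3,0.5,-1.5,0,0,0.5,0.1],[-0.3,0.5,-2.5,0,0,0.5,0.1],[-0.3,0.5,-2.5,0,0,0.5,0.1],[-0.3,0.5,-2.5,0,0,0.5,0.1]]]'
python3 - <<'E'
from h import *
s=arm.observe();print(s['position'],np.degrees(np.arctan2(*(R.from_rotvec(s['ee_rot']).as_matrix()[[1,0],0]))),s['dq'])
np.save('w2.npy',wristT(s));cv2.imwrite('pics/w2.png',arm.get_image('wrist')[:,:,::-1])
E
```

```text
clock: 3.3
position: [0.5032, 0.2991, 0.0786]
ee_rot: [3.129, 0.278, -0.001]
force: [-0.3, 0.1, 0.4]
width: 0.553
[0.5031991  0.29908637 0.07862141] 10.156611564924674 [ 0.00316569 -0.00490052 -0.00452727 -0.00942459 -0.00217019  0.00088861
  0.00018121]
```

View pics/w2.png

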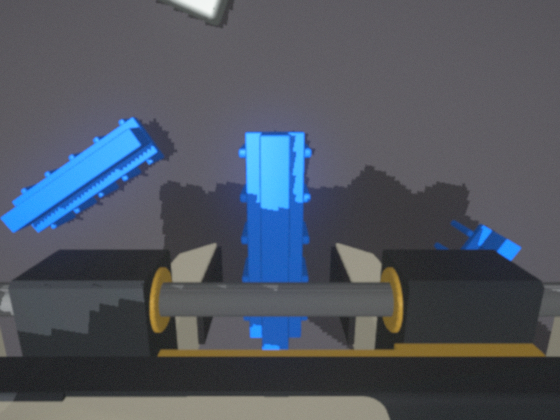

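The comb's rib is at column 275, midway between the pads. Next I lower and grip.

```bash
python3 -m creep '[[[0.1,0.1,-1.5,0,0,0,0.1],[0.1,0.1,-2.3,0,0,0,0.1],[0.1,0.1,-2.3,0,0,0,0.1],[0.1,0.1,-2.3,0,0,0,-1],[0.1,0.1,-2.3,0,0,0,-1]]]' 25
python3 -m creep '[[[0,0,0,0,0,0,-1],[0,0,0,0,0,0,-1],[0,0,0,0,0,0,-1],[0,0,0,0,0,0,-1],[0,0,0,0,0,0,-1]]]' 25
```

```text
clock: 3.85
position: [0.5044, 0.3004, 0.0558]
ee_rot: [-3.129, -0.278, -0.0]
force: [0.4, 0.2, 0.3]
width: 0.421
clock: 4.35
position: [0.5045, 0.3002, 0.0558]
ee_rot: [3.129, 0.278, 0.0]
force: [-0.5, -1.2, 0.9]
width: 0.148
```

```bash
python3 -m creep '[[[0,0,2,0,0,0,-1],[0,0,6,0,0,0,-1],[0,0,11,0,0,0,-1],[0,0,16,0,0,0,-1],[0,-3,20,0,0,0,-1]]]'
python3 -m creep '[[[-1,-4,2,0,0,1,-1],[-3,-8,4,0,0,3,-1],[-4,-13,4,0,0,4.7,-1],[-5,-18,4,0,0,4.7,-1],[-6,-23,4,0,0,4.7,-1]]]'
python3 -m creep '[[[-0.5,-4,0,0,0,0,-1],[-0.7,-6,0,0,0,0,-1],[-0.7,-7,0,0,0,0,-1],[-0.7,-7,0,0,0,0,-1],[-0.7,-7,0,0,0,0,-1]]]'
python3 -m creep '[[[0,0,0,0,0,0,-1]]]'
python3 - <<'E'
from h import *
s=arm.observe();print(s['position'],np.degrees(np.arctan2(*(R.from_rotvec(s['ee_rot']).as_matrix()[[1,0],0]))),s['ee_rot'],s['dq'].round(3),s['joints'].round(2))
np.save('w3.npy',wristT(s));cv2.imwrite('pics/w3.png',arm.get_image('wrist')[:,:,::-1])
E
```

```text
clock: 4.85
position: [0.5033, 0.2744, 0.2589]
ee_rot: [-3.124, -0.286, -0.003]
force: [2.0, -1.0, -0.2]
width: 0.15
clock: 5.35
position: [0.444, 0.0414, 0.2958]
ee_rot: [3.115, 0.406, 0.001]
force: [1.8, -0.6, -0.7]
width: 0.149
clock: 5.85
position: [0.4381, -0.0254, 0.2957]
ee_rot: [-3.114, -0.408, -0.0]
force: [-0.9, -0.4, -0.7]
width: 0.151
clock: 5.95
position: [0.4381, -0.0251, 0.2956]
ee_rot: [-3.114, -0.41, -0.0]
force: [1.4, 0.3, -1.0]
width: 0.152
[ 0.43812865 -0.02511583  0.29564864] 15.006704232562887 [-3.11410773e+00 -4.10165499e-01 -1.83553958e-04] [-0.002  0.     0.004 -0.001  0.002 -0.001  0.005] [ 0.46  0.13 -0.58  1.88  0.08  1.15 -1.46]
```

View pics/w3.png

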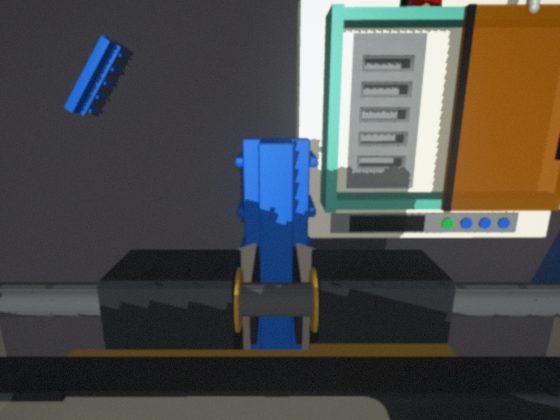

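Run:
```python
from h import *
im=cv2.imread('pics/w3.png')
cv2.imwrite('pics/w3c.png',cv2.resize(im[25:200,335:440],None,fx=4.5,fy=4.5,interpolation=cv2.INTER_CUBIC)[:600])
cv2.imwrite('pics/w3d.png',cv2.resize(im[130:290,225:330],None,fx=3.7,fy=3.7,interpolation=cv2.INTER_CUBIC))
```

```text
(no output)
```

View pics/w3c.png

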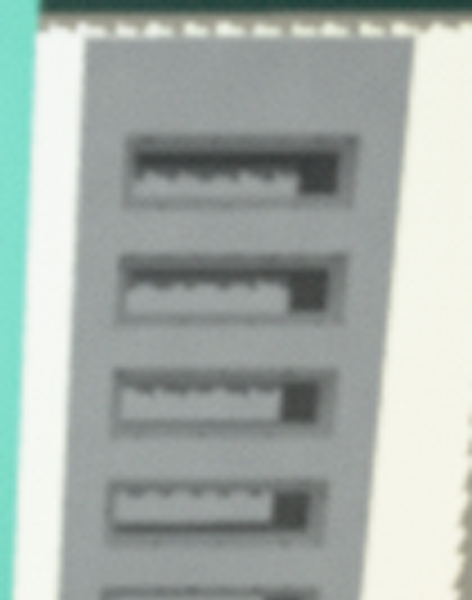

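View pics/w3d.png

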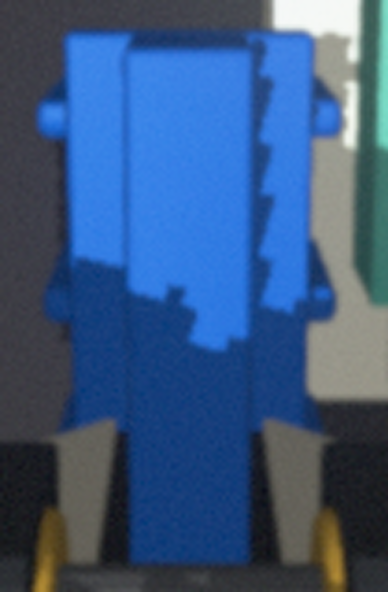

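Run:
```python
from h import *
T=np.load('w3.npy');o=np.array([335,25])-.4
c=np.array([[127,136],[360,136],[357,208],[124,208],[118,255],[350,253],[345,325],[113,325],[112,369],[338,369],[334,437],[108,437],[106,480],[329,480],[325,545],[102,545]])/4.5+o
p=ray('wrist',c,.060,T)[:,:2]
q=np.array([[x+7.5*a,25*b] for x in(48,24,0,-24) for a,b in((1,1),(1,-1),(-1,-1),(-1,1))])/1e3
pm,qm=p.mean(0),q.mean(0)
U,S,V=np.linalg.svd((q-qm).T@(p-pm));M=(U@V).T
w=pm-M@qm;y=np.degrees(np.arctan2(M[1,0],M[0,0]))
print('well',w,'yaw',y,'scale',S.sum()/((q-qm)**2).sum());print(((p-w)@M-q).round(4)*1e3)
s=arm.observe();P=s['position'];ty=15.007
o=np.array([225,130])-.4
rib=ray('wrist',np.array([[128,48],[250,48],[130,560],[248,560]])/3.7+o,.2938,T)
va=ray('wrist',np.array([[40,100],[342,100],[40,137],[342,137]])/3.7+o,.2678,T)
a=np.radians(ty);A=np.array([[np.cos(a),np.sin(a)],[-np.sin(a),np.cos(a)]])
print('rib in tool (x,y-left)',((rib[:,:2]-P[:2])@A.T).round(4)); print('vane',((va[:,:2]-P[:2])@A.T).round(4))
```

```text
well [ 0.52853406 -0.11234307] yaw 14.991942879053251 scale 0.9966215637703751
[[-0.5 -0.2]
 [-0.5  0.3]
 [ 0.1 -0.5]
 [ 0.1 -0.5]
 [-0.4  0.2]
 [-0.   0.1]
 [ 0.1 -0.2]
 [ 0.1  0.4]
 [-0.2  0.1]
 [-0.2  0.4]
 [ 0.3 -0.1]
 [ 0.3  0.1]
 [-0.1 -0. ]
 [-0.1  0.1]
 [ 0.5 -0.4]
 [ 0.5  0.1]]
rib in tool (x,y-left) [[ 0.0582  0.0064]
 [ 0.0582 -0.0062]
 [-0.0001  0.0069]
 [-0.0001 -0.0067]]
vane [[ 0.0494  0.0186]
 [ 0.0494 -0.0188]
 [ 0.0448  0.0188]
 [ 0.0448 -0.0189]]
```

```bash
python3 -m creep '[[[3,-3,0,0,0,0,-1],[6,-6,-2,0,0,0,-1],[9.1,-8.7,-5,0,0,0,-1],[9.1,-8.7,-9,0,0,0,-1],[9.1,-8.7,-12,0,0,0,-1]]]'
python3 -m creep '[[[0,0,-3,0,0,0,-1],[0,0,-4,0,0,0,-1],[0,0,-4,0,0,0,-1],[0,0,-4,0,0,0,-1]]]'
python3 - <<'E'
from h import *
s=arm.observe();print(s['position'],np.degrees(np.arctan2(*(R.from_rotvec(s['ee_rot']).as_matrix()[[1,0],0]))),s['ee_rot'],s['dq'].round(3),s['force'])
np.save('w4.npy',wristT(s));cv2.imwrite('pics/w4.png',arm.get_image('wrist')[:,:,::-1])
im=arm.get_image('scene')[:,:,::-1];cv2.imwrite('pics/s4.png',cv2.resize(im[150:260,150:300],None,fx=5,fy=5,interpolation=cv2.INTER_CUBIC))
E
```

```text
clock: 6.5
position: [0.5292, -0.1136, 0.173]
ee_rot: [-3.114, -0.406, 0.002]
force: [-0.4, -0.7, -1.3]
width: 0.149
clock: 6.9
position: [0.5299, -0.1133, 0.1368]
ee_rot: [3.115, 0.407, 0.002]
force: [-0.3, -0.4, -1.2]
width: 0.15
[ 0.52989195 -0.11328828  0.13684792] 14.899562291381232 [3.11483405e+00 4.07298054e-01 2.43543961e-03] [ 0.007 -0.016 -0.002 -0.01  -0.    -0.001 -0.001] [-0.30804539 -0.36693792 -1.23992747]
```

View pics/w4.png

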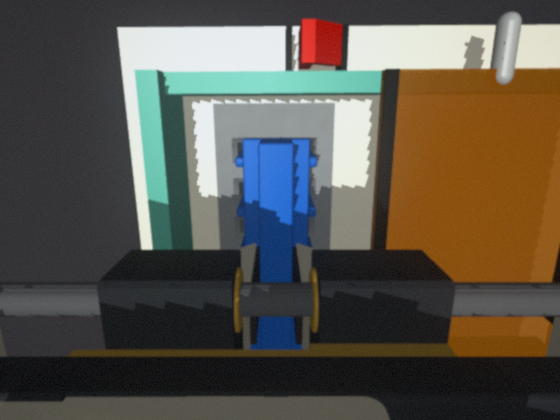

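View pics/s4.png

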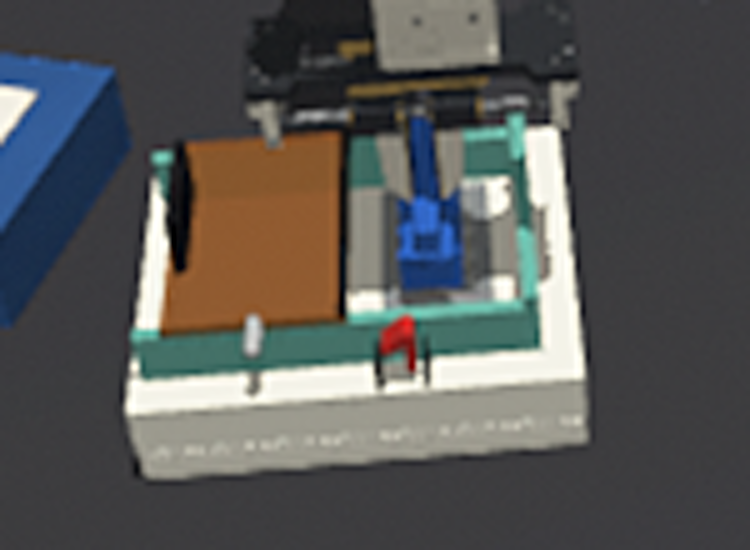

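Run:
```python
from h import *
T=np.load('w4.npy');a=np.radians(15);A=np.array([[np.cos(a),-np.sin(a)],[np.sin(a),np.cos(a)]])
w=np.array([.5285,-.1123])
q=np.array([[x+7.5*b,25*c] for x in(48,24) for b,c in((1,1),(1,-1),(-1,-1),(-1,1))])/1e3
print(proj('wrist',np.c_[q@A.T+w,np.full(8,.06)],T).round(1))
im=cv2.imread('pics/w4.png')
cv2.imwrite('pics/w4c.png',cv2.resize(im[95:255,205:345],None,fx=3.75,fy=3.75,interpolation=cv2.INTER_CUBIC))
```

```text
[[230.6 137.5]
 [316.1 137.3]
 [315.4 162.9]
 [231.4 163. ]
 [232.  178. ]
 [315.  177.8]
 [314.4 201.9]
 [232.8 202.1]]
```

View pics/w4c.png

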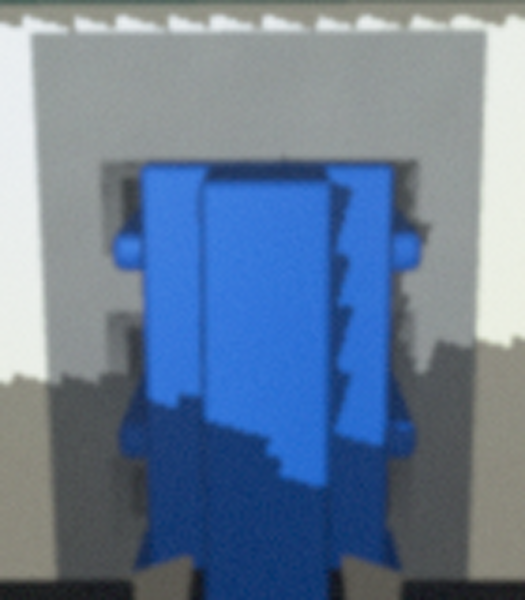

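```bash
python3 -m creep '[[[-0.05,0.1,-1,0,0,0.1,-1],[-0.05,0.1,-2,0,0,0.1,-1],[-0.05,0.1,-2,0,0,0.1,-1],[-0.05,0.1,-2.5,0,0,0.1,-1],[-0.05,0.1,-3,0,0,0.1,-1]]]'
python3 -m creep '[[[0,0,-0.3,0,0,0,-1],[0,0,-0.3,0,0,0,-1]]]'
```

```text
clock: 7.5
position: [0.5284, -0.1128, 0.1054]
ee_rot: [3.115, 0.409, 0.0]
force: [-0.4, 0.0, -0.9]
width: 0.149
clock: 7.7
position: [0.528, -0.1128, 0.1021]
ee_rot: [-3.115, -0.409, 0.002]
force: [-0.1, -0.2, -1.5]
width: 0.15
```

```bash
python3 -m creep '[[[0.1,0.05,-0.4,0,0,0,-1],[0.1,0.05,-0.8,0,0,0,-1],[0.1,0.05,-1.1,0,0,0,-1],[0.1,0.05,-1.1,0,0,0,-1]]]'
python3 -m creep '[[[0,0,-0.2,0,0,0,-1],[0,0,-0.4,0,0,0,-1],[0,0,-0.4,0,0,0,-1]]]'
```

```text
clock: 8.1
position: [0.5291, -0.1123, 0.0911]
ee_rot: [-3.115, -0.409, 0.001]
force: [0.3, 0.1, -0.7]
width: 0.147
clock: 8.4
position: [0.5295, -0.1123, 0.0877]
ee_rot: [3.115, 0.409, 0.0]
force: [-0.6, -0.9, 0.0]
width: 0.155
```

```bash
python3 -m creep '[[[0,0,-0.1,0,0,0,-1],[0,0,-0.2,0,0,0,-1],[0,0,-0.2,0,0,0,-1]]]'
```

```text
clock: 8.7
position: [0.5295, -0.1123, 0.0876]
ee_rot: [3.114, 0.408, 0.001]
force: [-8.5, -0.2, 25.7]
width: 0.149
```

```bash
python3 -m creep '[[[0,0,0.2,0,0,0,-1],[0,0,0.2,0,0,0,-0.35],[0,0,0.2,0,0,0,-0.35],[0,0,0.2,0,0,0,-0.35],[0,0,0.2,0,0,0,-0.35]]]'
python3 -m creep '[[[0,0,1,0,0,0,-0.35],[0,0,3,0,0,0,-0.35],[0,0,6,0,0,0,-0.35],[0,0,10,0,0,0,-0.35],[0,0,14,0,0,0,-0.35]]]'
python3 -m creep '[[[-2,3,2,0,0,0,-0.35],[-5,7,4,0,0,0,-0.35],[-8.2,8.7,6,0,0,0,-0.35],[-8.2,8.7,6,0,0,0,-0.35],[-8.2,8.7,6,0,0,0,-0.35]]]'
python3 - <<'E'
from h import *
s=arm.observe();print(s['position'],s['ee_rot'],s['dq'].round(3),s['force'])
np.save('w5.npy',wristT(s));cv2.imwrite('pics/w5.png',arm.get_image('wrist')[:,:,::-1])
im=arm.get_image('scene')[:,:,::-1];cv2.imwrite('pics/s5.png',cv2.resize(im[150:260,150:300],None,fx=5,fy=5,interpolation=cv2.INTER_CUBIC))
E
```

```text
clock: 9.2
position: [0.5294, -0.1123, 0.0874]
ee_rot: [-3.115, -0.409, 0.0]
force: [-0.1, -0.4, 0.4]
width: 0.328
clock: 9.7
position: [0.529, -0.112, 0.2296]
ee_rot: [-3.114, -0.409, 0.001]
force: [0.4, 0.4, 0.5]
width: 0.324
clock: 10.2
position: [0.4473, -0.0251, 0.289]
ee_rot: [3.113, 0.41, 0.004]
force: [0.5, 0.1, 0.1]
width: 0.324
[ 0.44733473 -0.02506021  0.28898409] [3.1130366  0.410062   0.00362598] [ 0.007  0.046  0.03  -0.007  0.012 -0.01  -0.003] [0.49492824 0.07316832 0.06830862]
```

View pics/w5.png

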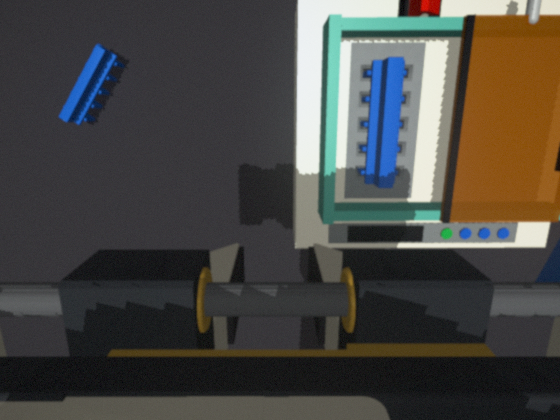

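View pics/s5.png

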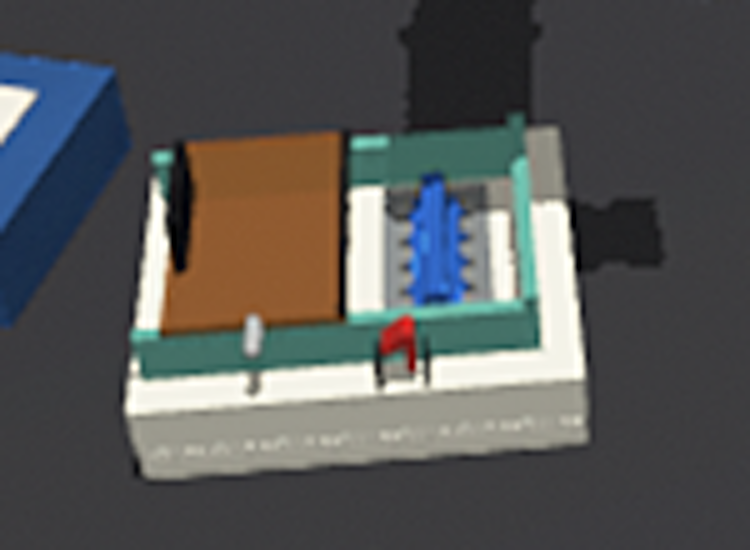

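Run:
```python
from h import *
T=np.load('w5.npy');a=np.radians(15);A=np.array([[np.cos(a),-np.sin(a)],[np.sin(a),np.cos(a)]])
w=np.array([.5285,-.1123])
W=lambda p:((p[:,:2]-w)@A*1e3).round(1)
print('lead edge',W(ray('wrist',[[469,60],[462,120],[452,210]],.100,T)),'rail/wall check',W(ray('wrist',[[327,16],[323,222]],.104,T)))
print('tab top',W(ray('top',np.array([[445,170],[462,165],[498,293],[480,297]])/4.6+[289.9,184.9],.14)))
print('lead top',W(ray('top',np.array([[272,145],[352,415]])/4.6+[289.9,184.9],.10)))
print('bottle',ray('top',[476,198],.16),ray('top',[457,210],.05), ray('scene',[98,197],.16),ray('scene',[112,237],.0))
s=arm.observe();print(s['position'])
# rib height check
im=cv2.imread('pics/w5.png');cv2.imwrite('pics/w5c.png',cv2.resize(im[30:210,340:440],None,fx=3.3,fy=3.3,interpolation=cv2.INTER_CUBIC))
```

```text
lead edge [[ 54.2 -57.5]
 [  5.1 -58.1]
 [-76.7 -59.7]] rail/wall check [[ 86.9  63.7]
 [-87.1  61.1]]
tab top [[  39.1 -141. ]
 [  39.4 -151.5]
 [ -38.1 -149.2]
 [ -37.7 -138.4]]
lead top [[ 84.7 -53.5]
 [-84.7 -53.8]]
bottle [[ 0.66503114 -0.47500926  0.16      ]] [[ 0.65250628 -0.46599341  0.05      ]] [[ 0.67854215 -0.47416945  0.16      ]] [[ 0.68351834 -0.47869257  0.        ]]
[ 0.4477228  -0.02603998  0.28769245]
```

View pics/w5c.png

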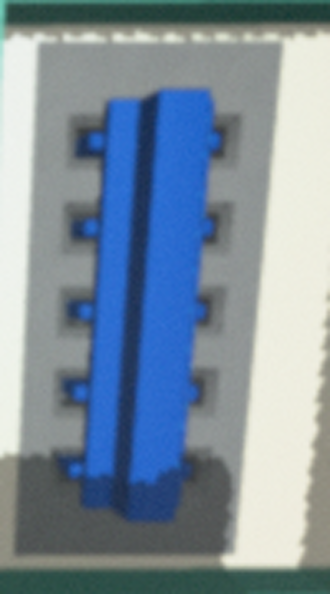

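```bash
python3 -m creep '[[[2,-4.5,0,0,0,0,-1],[4,-9,0,0,0,0,-1],[6,-13.5,0,0,0,0,-1],[8,-18,0,0,0,0,-1],[10,-22.5,0,0,0,0,-1]]]' 50
python3 -m creep '[[[2,-4,-1,0,0,0,-1],[3.5,-6.2,-4,0,0,0,-1],[3.5,-6.2,-8,0,0,0,-1],[3.5,-6.2,-12,0,0,0,-1],[3.5,-6.2,-13,0,0,0,-1]]]'
python3 -m creep '[[[0,0,0,0,0,0,-1],[0,0,0,0,0,0,-1],[0,0,0,0,0,0,-1]]]'
python3 - <<'E'
from h import *
s=arm.observe();print(s['position'],s['joints'].round(2),np.degrees(np.arctan2(*(R.from_rotvec(s['ee_rot']).as_matrix()[[1,0],0]))))
np.save('w6.npy',wristT(s));cv2.imwrite('pics/w6.png',arm.get_image('wrist')[:,:,::-1])
im=arm.get_image('scene')[:,:,::-1];cv2.imwrite('pics/s6.png',cv2.resize(im[140:260,100:280],None,fx=4.4,fy=4.4,interpolation=cv2.INTER_CUBIC))
w=np.array([.5285,-.1123]);a=np.radians(15);A=np.array([[np.cos(a),-np.sin(a)],[np.sin(a),np.cos(a)]])
print((s['position'][:2]-w)@A)
E
```

```text
clock: 10.8
position: [0.5479, -0.2534, 0.2863]
ee_rot: [-3.114, -0.406, 0.002]
force: [1.7, 0.2, 0.2]
width: 0.004
clock: 11.3
position: [0.5793, -0.3125, 0.1513]
ee_rot: [-3.11, -0.406, 0.013]
force: [-0.3, 1.1, -0.4]
width: 0.008
clock: 11.6
position: [0.5838, -0.3128, 0.16]
ee_rot: [3.113, 0.408, 0.005]
force: [-0.8, 0.6, -0.4]
width: 0.005
[ 0.58376106 -0.31278394  0.16003105] [ 0.66  0.6  -0.39  1.55  0.25  1.04 -1.1 ] 14.947310315391638
[ 0.00148902 -0.20795523]
```

View pics/w6.png

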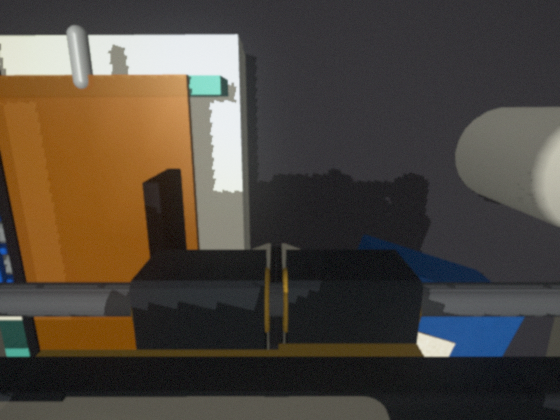

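View pics/s6.png

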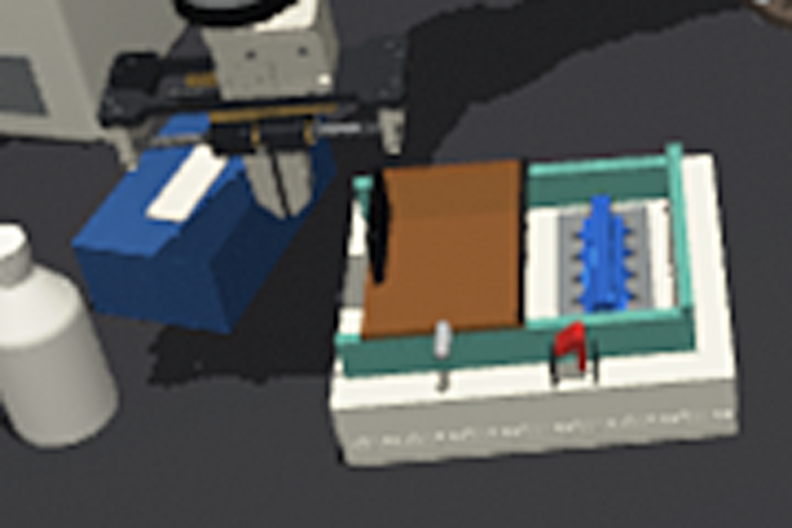

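```bash
python3 -m creep '[[[0,0,-1.5,0,0,0,-1],[0,0,-3.2,0,0,0,-1],[0,0,-3.2,0,0,0,-1],[0,0,-3.2,0,0,0,-1]]]' 60
python3 -m creep '[[[-0.3,1,0,0,0,0,-1],[-0.5,2,0,0,0,0,-1],[-0.8,3,0,0,0,0,-1],[-0.9,3.5,0,0,0,0,-1],[-1,4,0,0,0,0,-1]]]'
python3 -m creep '[[[-0.2,0.6,0,0,0,0,-1],[-0.3,1.2,0,0,0,0,-1],[-0.5,1.8,0,0,0,0,-1],[-0.6,2.4,0,0,0,0,-1],[-0.8,3,0,0,0,0,-1]]]'
python3 - <<'E'
from h import *
s=arm.observe();print(s['position'],s['force'],s['width'])
im=arm.get_image('scene')[:,:,::-1];cv2.imwrite('pics/s7.png',cv2.resize(im[140:260,100:280],None,fx=4.4,fy=4.4,interpolation=cv2.INTER_CUBIC))
w=np.array([.5285,-.1123]);a=np.radians(15);A=np.array([[np.cos(a),-np.sin(a)],[np.sin(a),np.cos(a)]])
print((s['position'][:2]-w)@A)
E
```

```text
clock: 12.1
position: [0.5822, -0.3122, 0.1253]
ee_rot: [-3.114, -0.409, 0.001]
force: [0.3, -0.2, -0.5]
width: 0.006
clock: 12.6
position: [0.5724, -0.2727, 0.1262]
ee_rot: [3.113, 0.408, 0.001]
force: [-0.5, -4.0, 2.9]
width: 0.004
clock: 13.1
position: [0.5644, -0.2419, 0.1257]
ee_rot: [3.115, 0.409, 0.0]
force: [1.1, -3.4, 2.2]
width: 0.005
[ 0.5644151  -0.24186284  0.12567361] [ 1.10898335 -3.43322656  2.16029202] 0.005405750787562078
[ 0.00115799 -0.13444361]
```

View pics/s7.png

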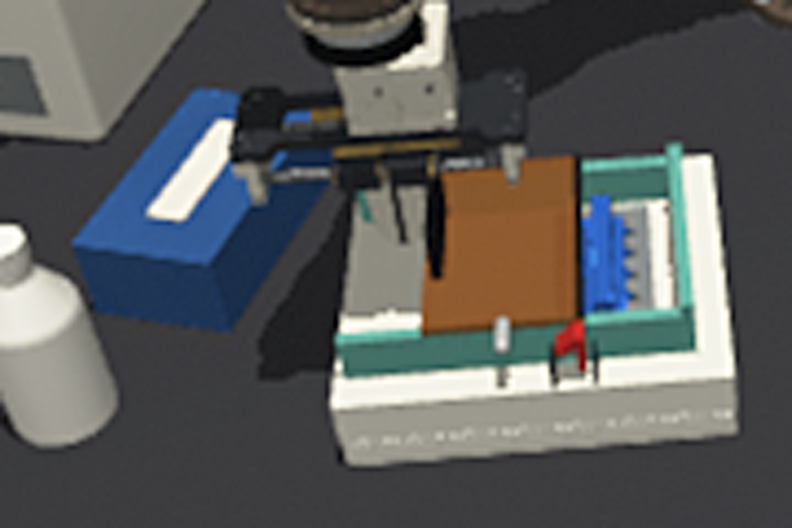

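```bash
python3 -m creep '[[[-0.2,0.8,0,0,0,0,-1],[-0.4,1.6,0,0,0,0,-1],[-0.6,2.4,0,0,0,0,-1],[-0.8,3.1,0,0,0,0,-1],[-1,3.8,0,0,0,0,-1]]]'
python3 -m creep '[[[-0.1,0.4,0,0,0,0,-1],[-0.2,0.8,0,0,0,0,-1],[-0.3,1.1,0,0,0,0,-1],[-0.3,1.1,0,0,0,0,-1]]]'
python3 - <<'E'
from h import *
s=arm.observe();print(s['position'],s['force'],s['width'])
im=arm.get_image('scene')[:,:,::-1];cv2.imwrite('pics/s8.png',cv2.resize(im[140:260,100:280],None,fx=4.4,fy=4.4,interpolation=cv2.INTER_CUBIC))
w=np.array([.5285,-.1123]);a=np.radians(15);A=np.array([[np.cos(a),-np.sin(a)],[np.sin(a),np.cos(a)]])
print((s['position'][:2]-w)@A)
E
```

```text
clock: 13.65
position: [0.5542, -0.2041, 0.1257]
ee_rot: [3.114, 0.409, -0.0]
force: [1.4, -10.1, 1.6]
width: 0.005
clock: 14.05
position: [0.5512, -0.1932, 0.1256]
ee_rot: [3.114, 0.409, -0.0]
force: [-0.4, -4.2, 1.5]
width: 0.001
[ 0.55120917 -0.19315358  0.12561707] [-0.35236841 -4.19043005  1.49364306] 0.0014363206795819134
[ 0.00100892 -0.08397613]
```

View pics/s8.png

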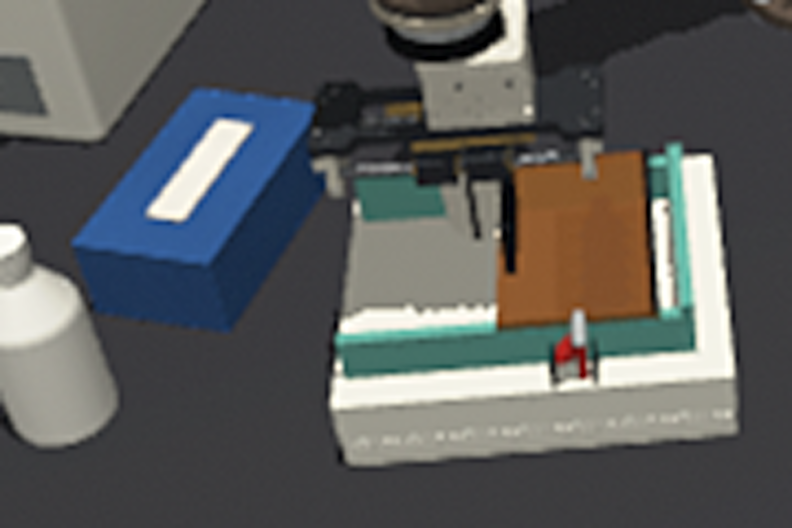

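```bash
python3 -m creep '[[[-0.1,0.4,0,0,0,0,-1],[-0.2,0.7,0,0,0,0,-1],[-0.2,0.7,0,0,0,0,-1]]]'
python3 -m creep '[[[-0.1,0.2,0,0,0,0,-1],[-0.1,0.3,0,0,0,0,-1],[-0.1,0.3,0,0,0,0,-1]]]'
```

```text
clock: 14.4
position: [0.5491, -0.1851, 0.1255]
ee_rot: [-3.114, -0.41, 0.001]
force: [0.3, -0.2, -1.1]
width: 0.003
clock: 14.7
position: [0.5485, -0.1829, 0.1256]
ee_rot: [-3.115, -0.409, -0.0]
force: [1.7, -2.0, -0.9]
width: 0.007
```

```bash
python3 -m creep '[[[-0.1,0.3,0,0,0,0,-1],[-0.1,0.3,0,0,0,0,-1],[-0.1,0.3,0,0,0,0,-1]]]'
python3 - <<'E'
from h import *
s=arm.observe();print(s['position'],s['force'],s['width'])
im=arm.get_image('scene')[:,:,::-1];cv2.imwrite('pics/s9.png',cv2.resize(im[140:260,100:280],None,fx=4.4,fy=4.4,interpolation=cv2.INTER_CUBIC))
w=np.array([.5285,-.1123]);a=np.radians(15);A=np.array([[np.cos(a),-np.sin(a)],[np.sin(a),np.cos(a)]])
print((s['position'][:2]-w)@A)
E
```

```text
clock: 15.0
position: [0.5481, -0.182, 0.1257]
ee_rot: [3.113, 0.406, 0.002]
force: [5.2, -8.9, -3.4]
width: 0.006
[ 0.5481376  -0.18203304  0.12573407] [ 5.17724031 -8.93800012 -3.37863578] 0.006100633347831321
[ 0.00092023 -0.07243953]
```

View pics/s9.png

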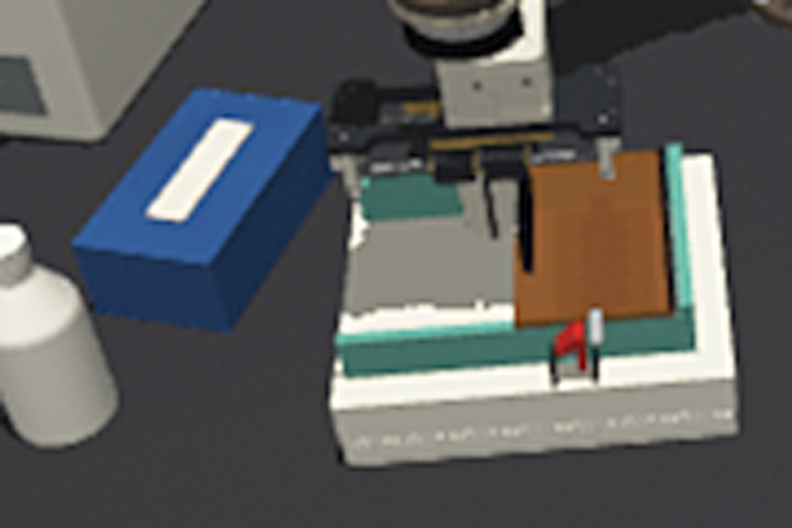

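The pin at (596,328) in the crop is now past the red catch at (570,345), which is up. The push force rose to about 10 N while the tool advanced only 1 mm of the 3 mm commanded, so the gate is at its end stop. Next I back off.

```bash
python3 -m creep '[[[0.3,-1,0,0,0,0,-1],[0.8,-3,0,0,0,0,-1],[0.8,-3,3,0,0,0,-1],[0.8,-3,8,0,0,0,-1],[0.8,-3,12,0,0,0,-1]]]'
python3 -m creep '[[[-4,2,3,0,0,0,-1],[-7,4,5,0,0,0,-1],[-10,8,6,0,0,0,-1],[-10,12,6,0,0,0,-1],[-10,15,6,0,0,0,-1]]]'
python3 -m creep '[[[0,2,0,0,0,0,-1],[0,2,0,0,0,0,-1],[0,2,0,0,0,0,-1],[0,2,0,0,0,0,-1]]]'
python3 - <<'E'
from h import *
s=arm.observe();print(s['position'],s['force'])
T=wristT(s);np.save('w9.npy',T);im=arm.get_image('wrist')[:,:,::-1];cv2.imwrite('pics/w9.png',im)
im=arm.get_image('scene')[:,:,::-1];cv2.imwrite('pics/s10.png',im);cv2.imwrite('pics/s10c.png',cv2.resize(im[160:250,160:285],None,fx=6,fy=6,interpolation=cv2.INTER_CUBIC))
E
```

```text
clock: 15.55
position: [0.5552, -0.2098, 0.2474]
ee_rot: [-3.113, -0.409, 0.001]
force: [2.1, 0.1, 0.4]
width: -0.0
clock: 16.05
position: [0.4542, -0.0578, 0.3064]
ee_rot: [3.115, 0.411, 0.001]
force: [0.0, -0.1, 0.7]
width: 0.005
clock: 16.45
position: [0.4553, -0.0413, 0.3054]
ee_rot: [3.115, 0.407, -0.001]
force: [0.3, -0.1, -1.0]
width: 0.004
[ 0.4553016  -0.04133675  0.30544314] [ 0.26030165 -0.06380085 -1.01773115]
```

View pics/w9.png

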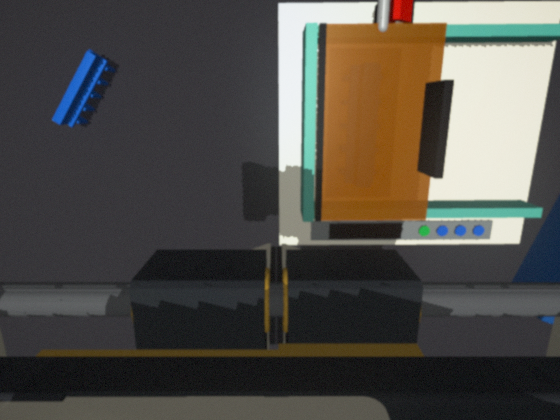

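View pics/s10c.png

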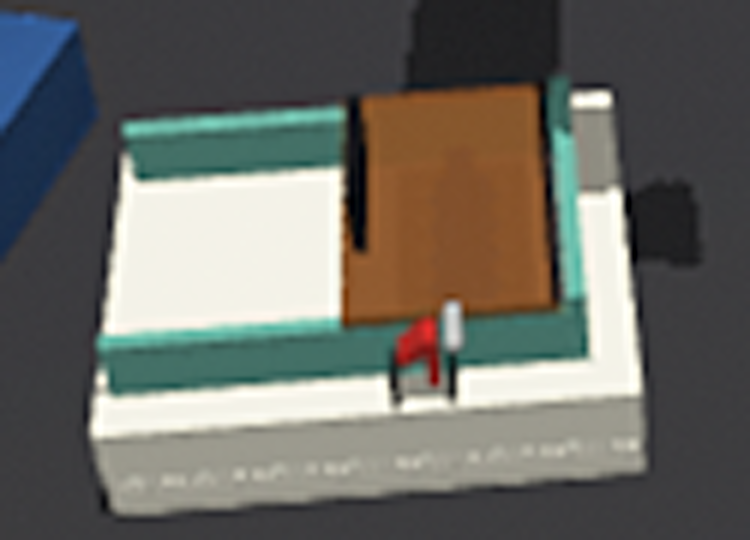

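View pics/s10.png

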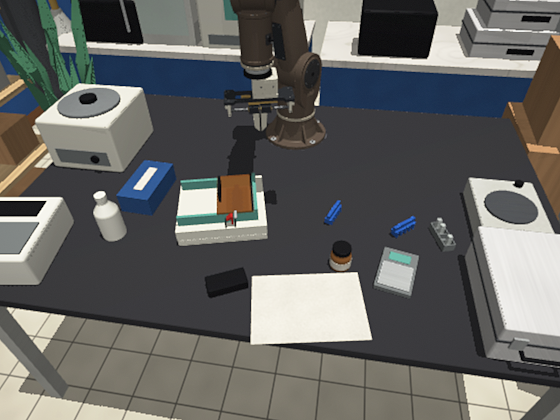

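The gate is closed over the comb, and the pin at (452,325) in the crop stands behind the catch. The catch top projects to image (232,214), against (232,215) at the start, so it is fully up. The other items are where they were, and the arm is clear.

```bash
python3 -c "
from cell import arm
print(arm.sign_off())"
```

```text
the job is handed in; nothing more can be done
None
```

I seated the largest blue comb in the reader, pushed the amber gate shut by its black tab until the catch snapped up, and handed the job in at about 16.6 s of the 54 s allowed.

- **Comb:** It stopped at the seated height (TCP z 0.0876 m against 0.0878 m expected) under about 27 N of push. The picture before closing shows all five vanes in their slots.
- **Gate and catch:** The push force peaked at about 10 N at the end stop. The last pictures show the steel pin past the red catch, with the catch back at its starting height.
- **Bench and arm:** In the last scene picture the bystanders look unmoved, judged by eye. The arm stands clear at about z 0.31 m, with only noise-level force readings.
- **Disagreements:** My estimates of the gate's starting travel differed by camera and feature (about 2 to 14 mm), so I pushed until it stopped rather than to a computed distance. The top and wrist cameras placed the well about 2 mm apart. I used the wrist value, and the comb went in with no measurable resistance.

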